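# Lock a chocolate mould in its spinner carrier

### The arm

A 7-joint arm with a two-finger parallel gripper is mounted at the origin on the work surface. World frame = base frame: x ahead of the robot, y to its left, z up, the work surface at z = 0. Lengths are in m, angles in rad, forces in N, time in s.
With the tool pointing down it reaches from about 0.4 to 0.85 m from the base axis. Payload 10.4 kg.
Tool frame: the origin (TCP) lies midway between the tips of the shut fingers; the grasp point (between the pads) lies 19 mm behind it; x points along the fingers, z is the direction in which the jaws open and shut, and the axes are right-handed (so a half turn about x gives the same grasp; the last joint's range is limited). The gripper opens to 87 mm and grips with 3 to 60 N. Pads are 19 mm wide; open, the fingers measure 117 mm over their backs; the gripper's body (75 mm by 190 mm) begins 51 mm behind the grasp point.
Start: joints at [-1.263, 0.332, -0.065, 1.46, 0.022, 1.35, -0.088], TCP at [0.203, 0.591, 0.223] pointing down, gripper open.
Joint ranges: [-2.6, 2.6], [-0.5, 2.12], [-1.47, 1.34], [0.16, 2.42], [-1.27, 4.41], [0.06, 2.06], [-2.6, 2.6]. Speed limits (rad/s): [2.22, 2.22, 2.79, 2.79, 3.14, 3.14, 3.14].

### API

Orientations are given as a unit quaternion [x, y, z, w].
In Python, from bench import read_state, camera, camera_params, close_job gives the robot as it stands.
- The arm moves only by the tool arm_command, never from a script. Its argument "targets" is a list of rows, each a list of 7 numbers: the closure in counts, from 0 (fully open) to 255 (shut), then the shift along the tool's x, y, z in mm, then the turn, a rotation vector about the tool's x, y, z in rad. A call has 1 to 10 rows; each row is the pose to reach, as a shift and turn from the pose commanded when the call began, along the tool's axes at that moment; what a row does not reach only later rows make up. A row lasts 1/10 s, in which the tool goes at most 50 mm and 8.59 degrees, less where a joint would pass 70% of its speed; a pose out of reach is approached as far as the arm can. A call with a gripper value outside its range is refused whole. The fingers move at their own pace and stop on an object; "newtons" is the grip in N (left out, the last holds). Time passes only in rows, so rows that repeat a pose let the fingers close. It gives the time, the measured TCP pose, the force and the opening at its end, in the units of the state.
- read_state(): the state, without advancing time (a new reading comes with each control period).
- camera(name): name is "scene" or "side" or "wrist"; returns the picture (480x640x3 uint8, red, green, blue); there is no depth.
- camera_params(name): a dict with "intrinsics" (3x3 intrinsics, pixels), "xyz" and "orientation" of the camera in the world; the wrist camera has in their place "mount" (4x4, takes a point from camera to tool coordinates, whose origin is the TCP and whose axes are the tool frame's). Camera axes: x right, y down, z forward; pixel columns grow to the right and rows downward; lengths in m; the calibration is good to about 2 mm. A picture is of the moment at which its call begins: read the wrist's pose just before it. camera_params takes no time and is no camera call.
- close_job(): hands the job in, once; it reports no verdict.
The state is a dict: "time": time; "joint_positions": joint angles; "joint_vel": joint speeds; "joint_torque": joint torques, N m; "ee_pos": TCP position; "eef_rot": TCP orientation; "ft_force": force on the tool from outside, world axes, zero at the start; "torque": the same for the moment, N m; "width": finger opening in m.
Only numpy, scipy, OpenCV 4.12 (cv2) and the standard library are available. Lean on these libraries where they do the work, as an engineer would, in place of code of your own. Each camera call takes 0.05 s, during which the arm holds its last target.

### The job

Get the closed figure mould ready for the spinner: with the fingertips push it straight back along its carrier until it is fully home against the two rear keepers, and then press the red handle of the toggle clamp over and down until it snaps past centre and locks the mould. Push and press only: pick nothing up, and close the clamp only once the mould is home. Leave the chocolate penguin, the label roll and the jar where they stand.

Things in the scene. Friction and masses are not known exactly. Their poses are not given: they have to be found in the camera images.
- carrier: Mould carrier of a chocolate spinner, fixed to the bench: steel plate 6 mm thick, 290 mm (x) by 172 mm (y), with a wing on the -y side bearing the clamp. Origin: centre of the plate's underside, at bench level; x is the way the mould is pushed, away from the robot, y left, z up. Aluminium side guides, tops 38 mm above the bench, x = -96 to 120 mm, inner faces at y = +-74 mm.
- keepers (a point): Point midway between the two rear keepers (uprights at 45 mm either side of it along y, each 34 mm wide), in the plane of their stop faces, at carrier x = 130 mm, 38 mm above the bench. Their lips reach 12 mm forward over the mould's flange, from 47 mm above the bench up. Home: the mould's far edge is against the stop faces, its origin 100 mm before this point.
- mould: Closed two-part polycarbonate figure mould, 0.4 to 0.6 kg, flat on the plate between the guides, 25 to 55 mm short of home. Origin: centre of its underside; axes as the carrier's; 200 mm along x, 140 mm along y. Its outline is a flange 28 to 36 mm above the underside, over a skirt set in 6 mm; the clear figure bulges to 60 mm high. Slides with 2 to 7 N; the plate in front is clear.
- clamp_handle (a joint): Turn of the clamp's red handle against the clamp arm, rad: 0 open (handle steep, arm up), 2.16 dead centre, 2.28 closed and locked. A return spring and the sprung nose make it snap: let go short of about 2.1 the handle swings back up; past 2.16 it snaps down to its stop and stays. It takes 3 to 9 N at the grip, pushed square to the handle.
- handle_grip (a point): On the centre line of the red grip, a round bar 16 mm thick, from 43 mm behind this point to its free end 35 mm beyond it. x: along the handle to the free end; z: the way it moves in closing, so a fingertip pushes on its -z side (mould side, later the top). Moves in the plane carrier x = -10 mm; (y, z) in mm: (-176, 121) open, (-188, 115), (-193, 106), (-197, 83), (-202, 51) closed.
- clamp_base: Fixed base of the toggle clamp on the carrier's -y wing, origin on the plate; its x axis points across to the mould (carrier +y), z up. The handle stands 65 degrees above level when open, leaning away from the mould, and lies level when closed. Open, the arm and its screw stand on the mould's side, up to 110 mm above the bench and 15 mm from the handle there: push on the grip's upper half.
- clamp_spindle: The clamp's screw with a black rubber nose 15 mm across (origin: centre of the nose's face), on the clamp arm, moved by the handle. In the locked clamp it presses with about 12 N on the mould's right flange, 8 mm in from the edge. Not to be touched.
- penguin: A hollow chocolate penguin standing upright, 74 mm across and 146 mm high, origin at the centre of its base: left of the carrier, to be left alone.
- label_roll: A paper label roll lying flat, 76 mm across with a 40 mm hole, 42 mm high, origin at the centre of its underside: beyond the clamp on the right, to be left alone.
- sprinkles: A small brown jar with a metal cap, 52 mm across and 72 mm high, origin at the centre of its base: in front of the clamp on the right, to be left alone.
Not all that is in view belongs to the job. What is shaped like the mould but green or orange is not meant.

How it is judged:
By the outcome, as a careful person would: the job done as asked, in the order asked, and still so for the second after the job is handed in, with the robot touching nothing.
It also fails if it takes over 48 s, if anything falls off the work surface, if the arm or the gripper's body presses on something with over 40 N, if the wrist force passes 120 N, or if a joint passes its speed limit or range.

## Working session

There is one attempt and no reset: what is moved stays moved. The work goes in short steps, Python scripts to look and compute and a tool call to move; the robot and the scene stay as the last step left them, time stands still between calls to the robot, and variables do not carry over. Pictures are saved under pics/ and viewed, and the job is handed in when it is done.

Besides the shell and the picture viewer there is one more tool, called after ">>>" as name(argument=value, ...) on one line, values as JSON. arm_command: Moves the arm, as the interface text tells. Its arguments: {"type":"object","properties":{"targets":{"type":"array"},"newtons":{"type":"number"}},"required":["targets"]}

```bash
mkdir -p pics; python3 - <<'E'
from bench import *
import cv2
print(read_state())
for n in ("scene","side","wrist"):
    print(n,camera_params(n))
    cv2.imwrite(f"pics/{n}0.png",camera(n)[:,:,::-1])
E
```

```text
{'time': 0.0, 'joint_positions': array([-1.26260943,  0.33286571, -0.06467457,  1.46094762,  0.02163117,
        1.34988484, -0.08851776]), 'joint_vel': array([ 0.00047696, -0.00056261,  0.00052258, -0.00075716, -0.00030061,
       -0.00235549, -0.00047744]), 'joint_torque': array([ 1.28578646e-03, -6.23257899e+01,  2.48849066e-02, -3.89901531e+01,
       -6.15486014e-02,  3.94352584e-02,  1.13953201e-04]), 'ee_pos': array([0.20289729, 0.59074311, 0.22175472]), 'eef_rot': array([-0.4111712 ,  0.57588285,  0.41053387,  0.57511662]), 'ft_force': array([ 0.07109965, -0.19959706, -0.37703267]), 'torque': array([ 0.00935055,  0.03428947, -0.03375274]), 'width': 0.08725531579482343}
scene {'intrinsics': array([[608.85239369,   0.        , 317.26123505],
       [  0.        , 608.85239369, 246.12808698],
       [  0.        ,   0.        ,   1.        ]]), 'xyz': array([1.27706454, 0.40026886, 1.16337942]), 'orientation': array([ 0.55995493,  0.77072043, -0.24234382, -0.18360273])}
side {'intrinsics': array([[610.01704415,   0.        , 316.89636616],
       [  0.        , 610.01704415, 236.51544788],
       [  0.        ,   0.        ,   1.        ]]), 'xyz': array([ 0.42233751, -0.61243473,  1.0263888 ]), 'orientation': array([ 0.93540977, -0.06349744,  0.01602636, -0.34744755])}
wrist {'intrinsics': array([[413.13733953,   0.        , 314.94650467],
       [  0.        , 413.13733953, 242.90845594],
       [  0.        ,   0.        ,   1.        ]]), 'mount': array([[-1.71433084e-04, -3.06285146e-01,  9.51939798e-01,
        -1.61656703e-01],
       [-1.32618178e-03, -9.51938906e-01, -3.06285098e-01,
         8.46413129e-02],
       [ 9.99999106e-01, -1.31495262e-03, -2.42995958e-04,
        -2.79618887e-04],
       [ 0.00000000e+00,  0.00000000e+00,  0.00000000e+00,
         1.00000000e+00]])}
```

View pics/scene0.png

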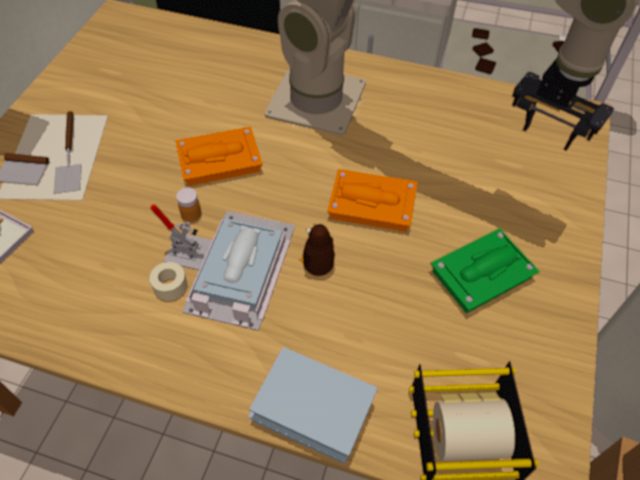

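View pics/side0.png

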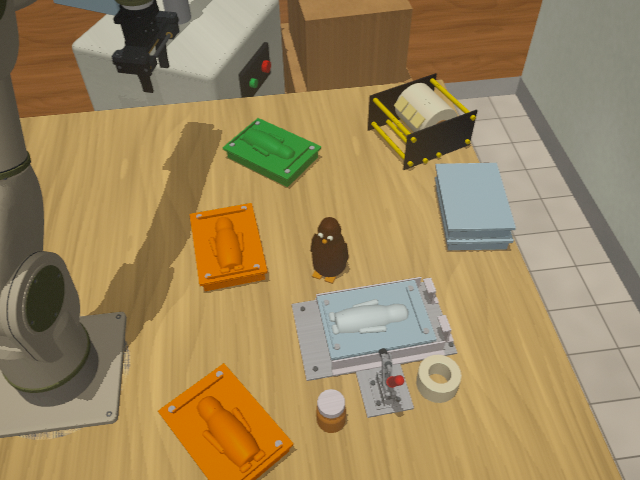

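View pics/wrist0.png

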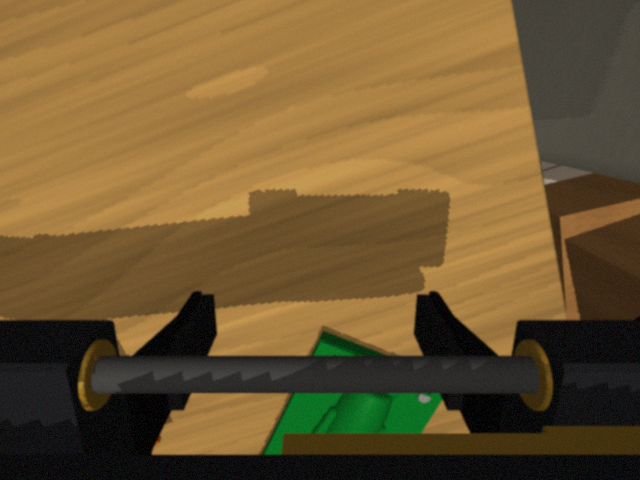

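The candidates, by scene pixel, are orange (218,155), orange (373,199), green (484,270), a plain blue-grey block (313,405), and the clear mould between guides with the red-handled clamp (240,258). The last one fits the description. I'll check it in close crops.

```bash
python3 - <<'E'
import cv2
a=cv2.imread("pics/scene0.png")[195:335,140:300]; cv2.imwrite("pics/sc_c.png",cv2.resize(a,None,fx=4.2,fy=4.2,interpolation=cv2.INTER_CUBIC))
a=cv2.imread("pics/side0.png")[270:425,285:475]; cv2.imwrite("pics/sd_c.png",cv2.resize(a,None,fx=3.8,fy=3.8,interpolation=cv2.INTER_CUBIC))
E
```

```text
(no output)
```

View pics/sc_c.png

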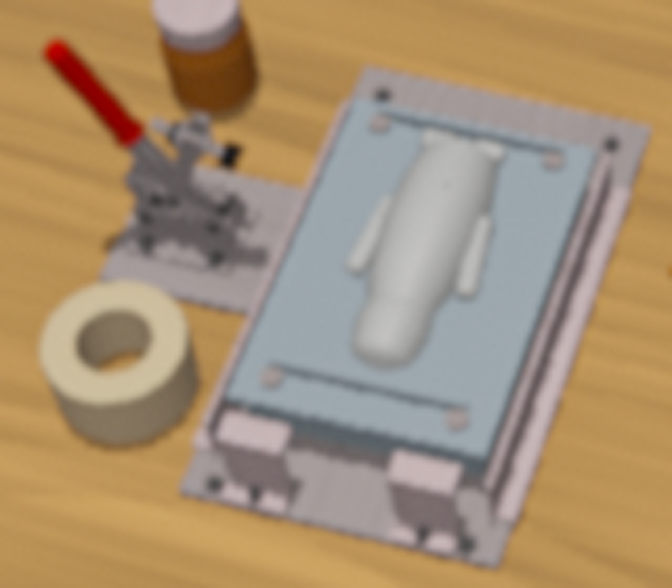

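View pics/sd_c.png

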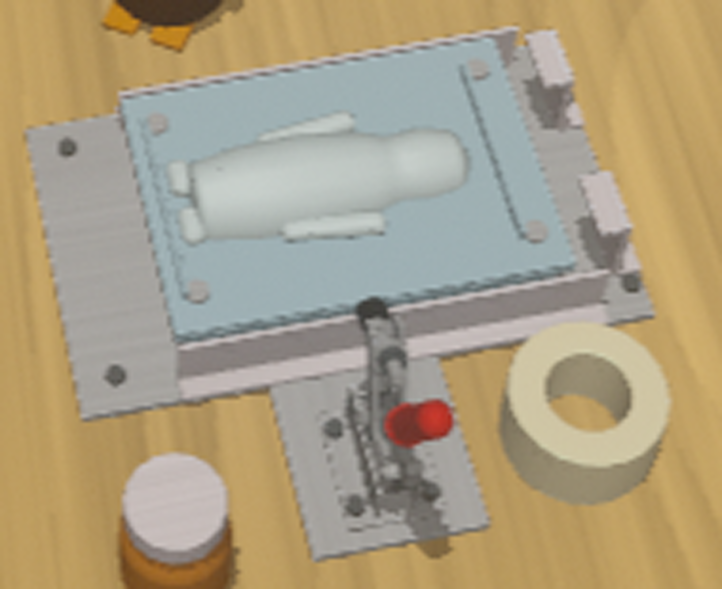

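The crops confirm the clear mould at scene (240,258) and side (370,320). The handle is up, and there is a gap before the rear keepers. Next I fit the carrier and mould poses.

```bash
cat > h.py <<'E'
import numpy as np, cv2
from bench import *
from scipy.spatial.transform import Rotation as R
from scipy.optimize import least_squares
def proj(n,P):
    c=camera_params(n); q=R.from_quat(c['orientation']); p=q.inv().apply(np.atleast_2d(P)-c['xyz'])
    return (p@c['intrinsics'].T)[:,:2]/p[:,2:]
def tow(v,P):  # carrier-> world; v=x,y,yaw
    P=np.atleast_2d(P); return R.from_euler('z',v[2]).apply(P)+[v[0],v[1],0]
def pix(n,p):
    p=np.array(p,float); return p/3.8+[285,270] if n=='side' else p/4.2+[140,195]
E
cat > fit.py <<'E'
from h import *
s='side';c='scene'
car=[(s,(27,130),(-145,86,6)),(s,(82,413),(-145,-86,6)),(s,(653,315),(145,-86,6)),
 (c,(650,128),(-145,86,6)),(c,(367,68),(-145,-86,6)),(c,(182,492),(145,-86,6)),(c,(500,560),(145,86,6))]
m=[(s,(124,97),(-100,70,42)),(s,(178,335),(-100,-70,42)),(s,(577,268),(100,-70,42)),(s,(497,38),(100,70,42)),
 (c,(350,100),(-100,-70,42)),(c,(600,150),(-100,70,42)),(c,(483,460),(100,70,42)),(c,(222,402),(100,-70,42))]
def fit(o):
    f=lambda v:np.concatenate([(proj(n,tow(v,np.array(P)/1000))[0]-pix(n,p)) for n,p,P in o])
    r=least_squares(f,[.6,-.1,0]); print(r.x.round(4)); print(r.fun.reshape(-1,2).round(1).tolist()); return r.x
a=fit(car); b=fit(m)
d=b-a; print('mould in carrier', R.from_euler('z',-a[2]).apply([d[0],d[1],0]).round(4),d[2])
a=fit([o for o in car if o[0]=='side']);a=fit([o for o in car if o[0]=='scene'])
E
python3 fit.py
```

```text
[0.5972 0.0148 0.062 ]
[[-1.2, -1.2], [-0.4, 0.3], [0.1, -1.6], [0.0, -0.7], [-0.9, -0.7], [-1.2, -0.2], [-0.7, 1.5]]
[0.6034 0.0133 0.0556]
[[-0.3, -0.2], [-0.2, -0.8], [0.5, -1.6], [-0.2, -0.6], [0.3, -0.3], [-1.6, 0.3], [-0.7, -0.3], [-0.8, -1.2]]
mould in carrier [ 0.0061 -0.0019  0.    ] -0.006417898444688916
[0.598  0.0128 0.0539]
[[-0.4, -1.0], [-0.3, 0.8], [0.7, -0.1]]
[0.5965 0.0162 0.0651]
[[0.5, -0.9], [-0.5, -0.8], [-0.3, -0.2], [0.3, 1.4]]
```

```bash
cat >> h.py <<'E'
def ray(n,uv,z):
    c=camera_params(n); d=R.from_quat(c['orientation']).apply(np.linalg.inv(c['intrinsics'])@[uv[0],uv[1],1]); return c['xyz']+d*(z-c['xyz'][2])/d[2]
C=np.array([.5975,.0145,.060])
def tocar(p): return R.from_euler('z',-C[2]).apply(np.atleast_2d(p)-[C[0],C[1],0])*1000
E
python3 - <<'E'
from h import *
from bench import *
s=read_state();r=R.from_quat(s['eef_rot']);print(r.as_matrix().round(3))
print('roll',tocar(ray('side',(440,373),.042)),tocar(ray('scene',(168.5,277),.042)))
print('jar',tocar(ray('side',pix('side',(175,498)),.072)),tocar(ray('scene',pix('scene',(197,15)),.072)))
print('handle end',tocar(ray('side',pix('side',(437,418)),.153)),tocar(ray('scene',pix('scene',(55,48)),.153)))
print('peng',tocar(ray('side',(329,222),.14)),tocar(ray('scene',(318,230),.14)))
print('orange', [tocar(ray('scene',p,.036)).round() for p in [(333,172),(417,186),(330,212),(409,228),(177,146),(262,156)]])
# target tool orientation
for sg in (1,-1):
    x=np.array([0,0,-1.]); z=R.from_euler('z',C[2]).apply([0,sg,0]); y=np.cross(z,x)
    M=np.c_[x,y,z]; rel=r.inv()*R.from_matrix(M); print(sg,'rotvec tool',rel.as_rotvec().round(3))
    for p in ([-145,0,.15],):
        w=tow(C,np.array([-.145,0,.15])); print('w',w,'shift tool mm',(r.inv().apply(w-s['ee_pos'])*1000).round(1))
for n in ('scene','side'):
    im=cv2.imread(f'pics/{n}0.png'); o,k=((140,195),4.2) if n=='scene' else ((285,270),3.8)
    a=im[o[1]:o[1]+140,o[0]:o[0]+175]; a=cv2.resize(a,None,fx=k,fy=k,interpolation=cv2.INTER_CUBIC)
    def line(P,col):
        q=((proj(n,tow(C,np.array(P)/1000))-o)*k).astype(int); cv2.polylines(a,[q.reshape(-1,1,2)],False,col,1)
    line([(-145,-86,6),(145,-86,6),(145,86,6),(-145,86,6),(-145,-86,6)],(0,0,255))
    m=6;line([(m-100,-70,42),(m+100,-70,42),(m+100,70,42),(m-100,70,42),(m-100,-70,42)],(0,255,0))
    line([(-10,-191,153),(-10,-158,82)],(255,0,0))
    line([(130,-62,47),(130,62,47)],(255,0,255))
    cv2.imwrite(f'pics/{n}_ov.png',a)
E
```

```text
[[-0.    -0.946  0.325]
 [-0.001  0.325  0.946]
 [-1.    -0.    -0.001]]
roll [[  88.1080947  -139.79037159   42.        ]] [[  88.75501129 -132.78579527   42.        ]]
jar [[-115.91396741 -168.21364791   72.        ]] [[-106.75528151 -161.66904726   72.        ]]
handle end [[ -10.93390477 -192.72684019  153.        ]] [[  -8.00491304 -185.39680461  153.        ]]
peng [[-50.2280135  167.83571787 140.        ]] [[-46.66529865 166.79036764 140.        ]]
orange [array([[-307.,  140.,   36.]]), array([[-315.,  350.,   36.]]), array([[-182.,  163.,   36.]]), array([[-183.,  352.,   36.]]), array([[-291., -267.,   36.]]), array([[-314.,  -46.,   36.]])]
1 rotvec tool [-0.391 -0.001 -0.   ]
w [[0.45276092 0.00580522 0.15      ]] shift tool mm [[  72.5 -426.3 -472.1]]
-1 rotvec tool [ 2.751e+00 -0.000e+00  1.000e-03]
w [[0.45276092 0.00580522 0.15      ]] shift tool mm [[  72.5 -426.3 -472.1]]
```

View pics/scene_ov.png

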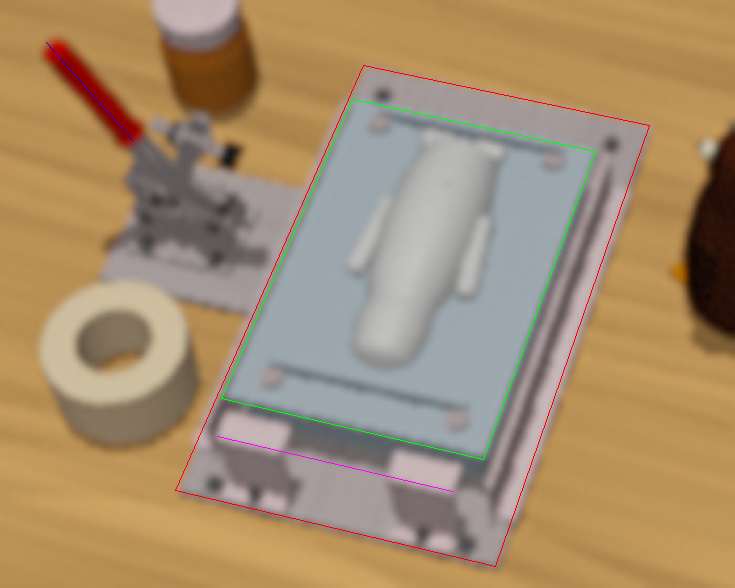

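View pics/side_ov.png

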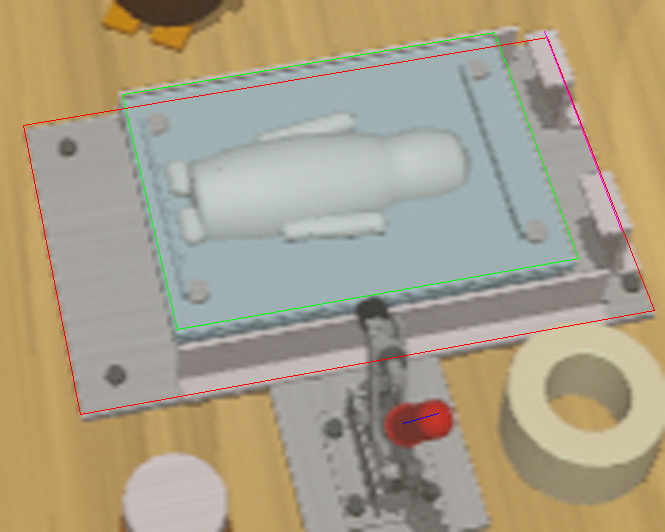

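The overlay agrees to about 2 mm, with the mould about 24 mm short of home. I move above the front of the carrier at safe height.

>>> arm_command(targets=[[0,0,-213,-236,-0.2,0,0],[0,20,-426,-472,-0.391,0,0],[0,20,-426,-472,-0.391,0,0],[0,20,-426,-472,-0.391,0,0],[0,20,-426,-472,-0.391,0,0],[0,20,-426,-472,-0.391,0,0],[0,20,-426,-472,-0.391,0,0],[0,20,-426,-472,-0.391,0,0],[0,20,-426,-472,-0.391,0,0],[0,20,-426,-472,-0.391,0,0]])

```text
time: 1.15
ee_pos: [0.3994, 0.1295, 0.2072]
eef_rot: [-0.515, 0.484, 0.515, 0.485]
ft_force: [-0.1, 0.7, 0.2]
width: 0.0872
```

>>> arm_command(targets=[[0,0,0,0,0,0,0]])

```text
time: 1.25
ee_pos: [0.4009, 0.1256, 0.2071]
eef_rot: [0.513, -0.487, -0.513, -0.487]
ft_force: [-0.4, 0.5, -0.4]
width: 0.0868
```

```bash
cat >> h.py <<'E'
def goto(P,yaw=0.06):
    s=read_state();r=R.from_quat(s['eef_rot']);w=tow(C,np.array(P)/1000)[0]
    x=np.array([0,0,-1.]); z=R.from_euler('z',yaw).apply([0,1,0]); M=np.c_[x,np.cross(z,x),z]
    print('t',s['time'].__round__(2),'car',tocar(s['ee_pos']).round(1),'shift',(r.inv().apply(w-s['ee_pos'])*1000).round(1),'rot',(r.inv()*R.from_matrix(M)).as_rotvec().round(3),'F',s['ft_force'].round(2))
E
python3 -c "
from h import *
goto([-145,0,150])"
```

```text
t 1.25 car [[-189.5  122.7  207.1]] shift [  57.2  -45.6 -122.2] rot [-0.009 -0.     0.   ] F [-0.38  0.46 -0.39]
```

>>> arm_command(targets=[[0,30,-45,-50,-0.009,0,0],[0,57,-45,-100,-0.009,0,0],[0,57,-45,-122,-0.009,0,0],[0,57,-45,-122,-0.009,0,0],[0,57,-45,-122,-0.009,0,0],[0,57,-45,-122,-0.009,0,0]])

```text
time: 1.85
ee_pos: [0.4514, 0.0136, 0.1504]
eef_rot: [-0.517, 0.482, 0.517, 0.482]
ft_force: [0.8, 0.5, -0.4]
width: 0.0869
```

```bash
python3 -c "
from h import *
goto([-125,0,22])
for n in ('wrist','side'):
  cv2.imwrite(f'pics/{n}1.png',camera(n)[:,:,::-1])"
```

```text
t 1.85 car [[-145.9    7.8  150.4]] shift [128.4 -20.7  -8.1] rot [0.011 0.    0.   ] F [ 0.77  0.54 -0.42]
```

View pics/wrist1.png

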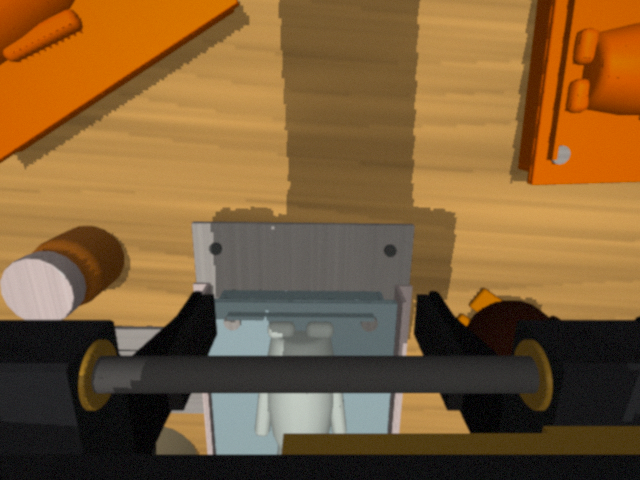

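View pics/side1.png

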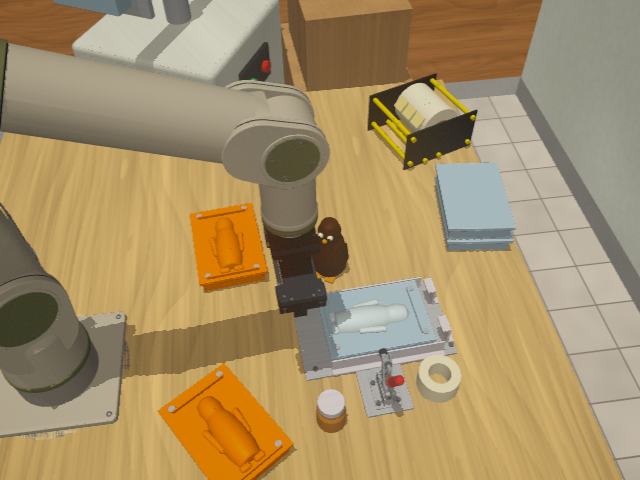

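```bash
python3 -c "
from h import *
s=read_state();c=camera_params('wrist');r=R.from_quat(s['eef_rot'])
def wr(uv,z):
  m=c['mount'];d=m[:3,:3]@np.linalg.inv(c['intrinsics'])@[*uv,1];o=r.apply(m[:3,3])+s['ee_pos'];d=r.apply(d);return o+d*(z-o[2])/d[2]
P=[wr(p,.006) for p in [(192,222.5),(414,223.5)]]
print(np.round(P,4),tocar(P).round(1)); d=P[1]-P[0]; print('yaw',-np.arctan2(d[0],d[1]),np.linalg.norm(d))
P=[wr(p,.042) for p in [(215,302),(397,301)]]
print('mould',tocar(P).round(1));d=P[1]-P[0]; print('yaw',-np.arctan2(d[0],d[1]),np.linalg.norm(d))
a=cv2.imread('pics/wrist1.png')[200:350,180:430];cv2.imwrite('pics/w1c.png',cv2.resize(a,None,fx=3.2,fy=3.2,interpolation=cv2.INTER_CUBIC))
"
```

```text
[[ 0.4556 -0.0807  0.006 ]
 [ 0.4445  0.0891  0.006 ]] [[-147.4  -86.5    6. ]
 [-148.3   83.7    6. ]]
yaw 0.065179782360596 0.17017729108377513
mould [[ -98.1  -63.8   42. ]
 [-100.1   67.2   42. ]]
yaw 0.07574453085809407 0.13102570869168237
```

View pics/w1c.png

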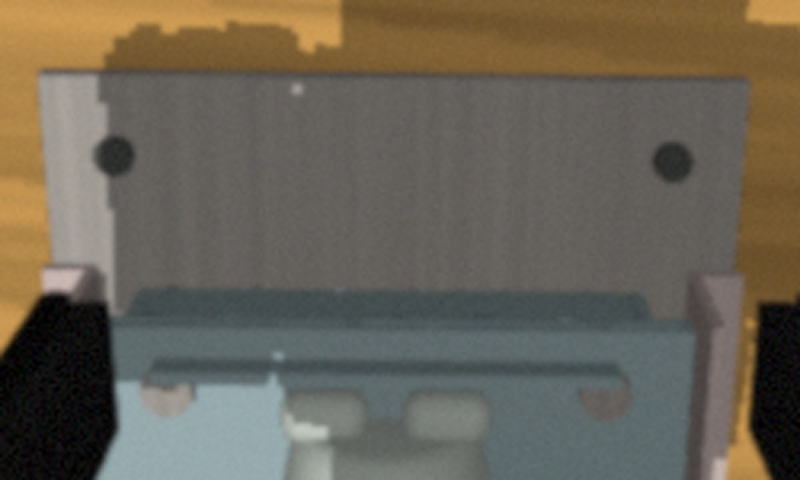

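```bash
sed -i 's/^C=.*/C=np.array([.5962,.0140,.0635])/; s/yaw=0.06)/yaw=0.0635)/' h.py; python3 -c "
from h import *
goto([-128,0,22])"
```

```text
t 1.95 car [[-144.4    8.9  150.5]] shift [128.5 -16.2  -9.1] rot [0.008 0.    0.001] F [-0.26  0.3   0.17]
```

>>> arm_command(targets=[[0,40,-8,-9,0.008,0,0],[0,80,-12,-9,0.008,0,0],[0,110,-16,-9,0.008,0,0],[0,128,-16,-9,0.008,0,0],[0,128,-16,-9,0.008,0,0],[0,128,-16,-9,0.008,0,0]])

```text
time: 2.55
ee_pos: [0.4683, 0.0052, 0.0228]
eef_rot: [0.515, -0.484, -0.515, -0.484]
ft_force: [-0.2, -0.5, 0.1]
width: 0.0872
```

```bash
python3 -c "
from h import *
goto([-109,0,22])
for n in ('wrist','side'):
  cv2.imwrite(f'pics/{n}2.png',camera(n)[:,:,::-1])"
```

```text
t 2.55 car [[-128.2   -0.7   22.8]] shift [  0.8 -19.2   0.7] rot [-0.001  0.     0.   ] F [-0.22 -0.47  0.08]
```

View pics/wrist2.png

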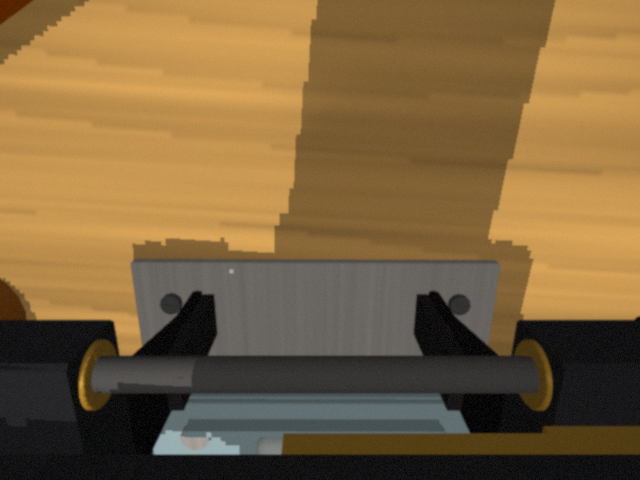

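View pics/side2.png

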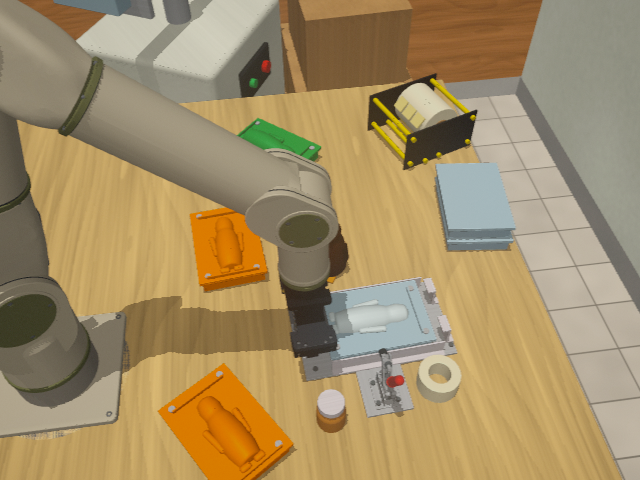

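The wrist view shows the fingers centred on the carrier, with the plate edge from (132,262) to (498,262), and inside the guides. Now I push along -tool y (carrier +x).

>>> arm_command(targets=[[0,0,-6,0,0,0,0],[0,0,-11,0,0,0,0],[0,0,-15,0,0,0,0],[0,0,-19,0,0,0,0],[0,0,-22,0,0,0,0],[0,0,-25,0,0,0,0]])

```text
time: 3.25
ee_pos: [0.4921, 0.006, 0.0218]
eef_rot: [-0.514, 0.485, 0.516, 0.484]
ft_force: [-5.3, -1.0, 3.5]
width: 0.0871
```

>>> arm_command(targets=[[0,0,-3,0,0,0,0],[0,0,-6,0,0,0,0],[0,0,-9,0,0,0,0],[0,0,-12,0,0,0,0]])

```text
time: 3.65
ee_pos: [0.504, 0.0067, 0.0218]
eef_rot: [-0.514, 0.485, 0.516, 0.484]
ft_force: [-5.5, -1.3, 3.3]
width: 0.0872
```

```bash
python3 -c "
from h import *
goto([-80,0,22])"
```

```text
t 3.65 car [[-92.5  -1.4  21.8]] shift [ -0.2 -12.5   1.5] rot [-0.002  0.    -0.003] F [-5.53 -1.25  3.31]
```

>>> arm_command(targets=[[0,0,-3,0,0,0,0],[0,0,-5,0,0,0,0],[0,0,-7,0,0,0,0],[0,0,-8,0,0,0,0]])

```text
time: 4.05
ee_pos: [0.5129, 0.0073, 0.0219]
eef_rot: [-0.515, 0.485, 0.515, 0.484]
ft_force: [-2.3, -1.0, -1.0]
width: 0.0872
```

>>> arm_command(targets=[[0,0,-1,0,0,0,0],[0,0,-2,0,0,0,0]])

```text
time: 4.25
ee_pos: [0.5146, 0.0075, 0.0219]
eef_rot: [-0.515, 0.485, 0.515, 0.484]
ft_force: [-6.0, -0.4, 2.1]
width: 0.087
```

>>> arm_command(targets=[[0,0,-1,0,0,0,0],[0,0,-2,0,0,0,0]])

```text
time: 4.45
ee_pos: [0.5147, 0.0075, 0.0218]
eef_rot: [-0.514, 0.486, 0.516, 0.483]
ft_force: [-16.1, 0.3, 12.0]
width: 0.0868
```

```bash
python3 -c "
from h import *
goto([-80,0,22])
for n,(x,y,w,h) in (('scene',(140,195,175,140)),('side',(285,260,190,150))):
  a=camera(n)[:,:,::-1]; cv2.imwrite(f'pics/{n}3.png',a); cv2.imwrite(f'pics/{n}3c.png',cv2.resize(a[y:y+h,x:x+w],None,fx=4,fy=4,interpolation=cv2.INTER_CUBIC))
goto([-80,0,22])"
```

```text
t 4.45 car [[-81.8  -1.3  21.8]] shift [-0.2 -1.8  1.3] rot [-0.002  0.001 -0.005] F [-16.11   0.33  11.98]
t 4.55 car [[-81.8  -1.4  21.8]] shift [-0.2 -1.8  1.4] rot [-0.002  0.001 -0.005] F [-13.82  -0.33   9.59]
```

View pics/scene3c.png

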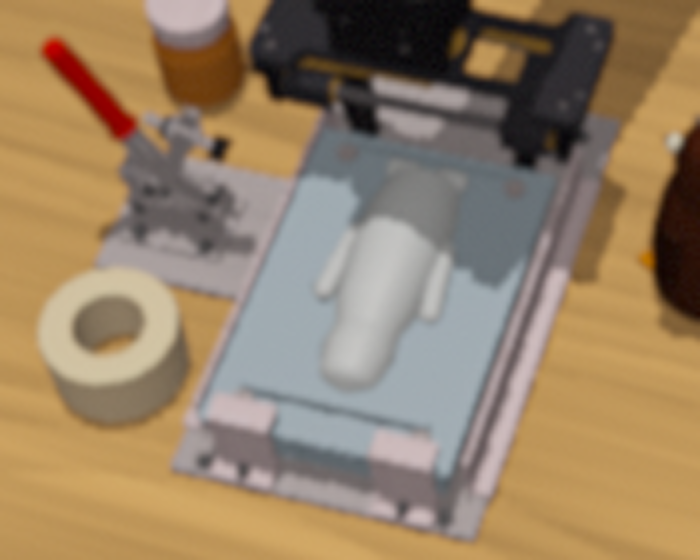

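View pics/side3c.png

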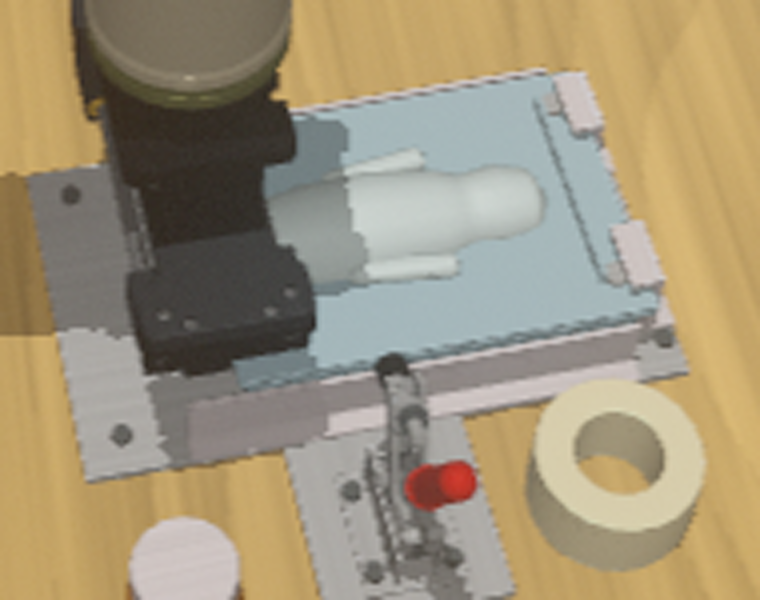

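```bash
python3 -c "
from h import *
for p in [(660,305),(240,386)]: print(tocar(ray('side',np.array(p)/4+[285,260],.042)).round(1))
for p in [(556,178),(322,128),(202,417),(452,478)]: print('sc',tocar(ray('scene',np.array(p)/4+[140,195],.042)).round(1))
# same pixels before
print(tocar(ray('side',pix('side',(577,268)),.042)).round(1),tocar(ray('side',pix('side',(178,335)),.042)).round(1))
print(tocar(ray('scene',pix('scene',(600,150)),.042)).round(1),tocar(ray('scene',pix('scene',(222,402)),.042)).round(1),tocar(ray('scene',pix('scene',(483,460)),.042)).round(1))
"
```

```text
[[131.4 -71.2  42. ]]
[[-69.2 -73.5  42. ]]
sc [[-67.8  71.4  42. ]]
sc [[-68. -69.  42.]]
sc [[130.1 -66.4  42. ]]
sc [[132.  73.  42.]]
[[104.6 -75.   42. ]] [[-93.4 -72.   42. ]]
[[-94.   72.9  42. ]] [[109.  -69.1  42. ]] [[108.1  69.8  42. ]]
```

The far corners read x≈130–132 and the front corners x≈-68, both sides equal. The mould is home and square. I give it one more firm push, then back off and rise.

>>> arm_command(targets=[[0,0,-0.5,0,0,0,0],[0,0,-1,0,0,0,0],[0,0,-1,0,0,0,0]])

```text
time: 4.85
ee_pos: [0.5147, 0.0075, 0.0217]
eef_rot: [-0.513, 0.486, 0.517, 0.483]
ft_force: [-17.6, -0.7, 13.8]
width: 0.087
```

>>> arm_command(targets=[[0,0,5,0,0,0,0],[0,0,20,0,0,0,0],[0,0,35,0,0,0,0],[0,-30,35,0,0,0,0],[0,-80,35,0,0,0,0],[0,-130,35,0,0,0,0],[255,-170,35,0,0,0,0],[255,-180,35,0,0,0,0],[255,-180,35,0,0,0,0]])

```text
time: 5.75
ee_pos: [0.4845, 0.0058, 0.204]
eef_rot: [0.516, -0.483, -0.514, -0.486]
ft_force: [-0.2, 0.2, -0.5]
width: 0.0707
```

```bash
python3 -c "
from h import *
goto([-10,-120,200])"
```

```text
t 5.75 car [[-112.    -1.1  204. ]] shift [   4.3 -102.2 -118.7] rot [-0.002  0.001  0.005] F [-0.16  0.22 -0.48]
```

>>> arm_command(targets=[[255,4,-34,-40,0,0,0],[255,4,-68,-80,0,0,0],[255,4,-102,-118,0,0,0],[255,4,-102,-118,0,0,0],[255,4,-102,-118,0,0,0],[255,4,-102,-118,0,0,0]])

```text
time: 6.35
ee_pos: [0.5913, -0.1052, 0.1969]
eef_rot: [-0.515, 0.485, 0.516, 0.484]
ft_force: [0.3, 0.3, -0.0]
width: 0.0229
```

```bash
python3 -c "
from h import *
goto([-10,-125,134]);print(read_state()['width'])
for n in ('scene','side','wrist'):
  a=camera(n)[:,:,::-1]; cv2.imwrite(f'pics/{n}4.png',a)
a=cv2.imread('pics/scene4.png')[150:330,130:330];cv2.imwrite('pics/scene4c.png',cv2.resize(a,None,fx=3.3,fy=3.3,interpolation=cv2.INTER_CUBIC))
"
```

```text
t 6.35 car [[ -12.5 -118.7  196.9]] shift [62.9 -2.6 -6.3] rot [-0.002  0.    -0.002] F [ 0.25  0.28 -0.02]
0.022945472792258694
```

View pics/wrist4.png

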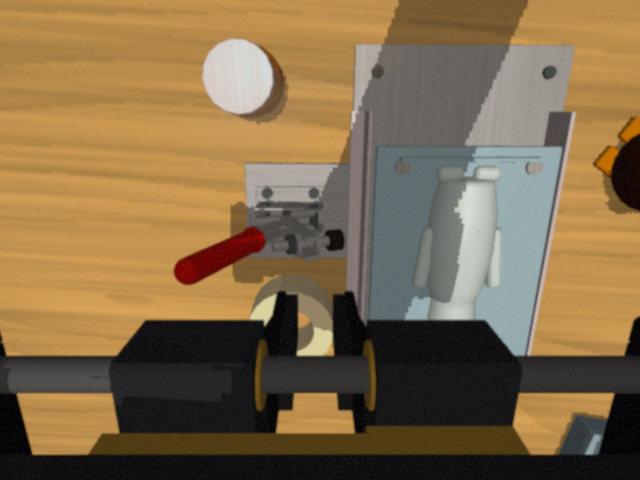

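View pics/scene4c.png

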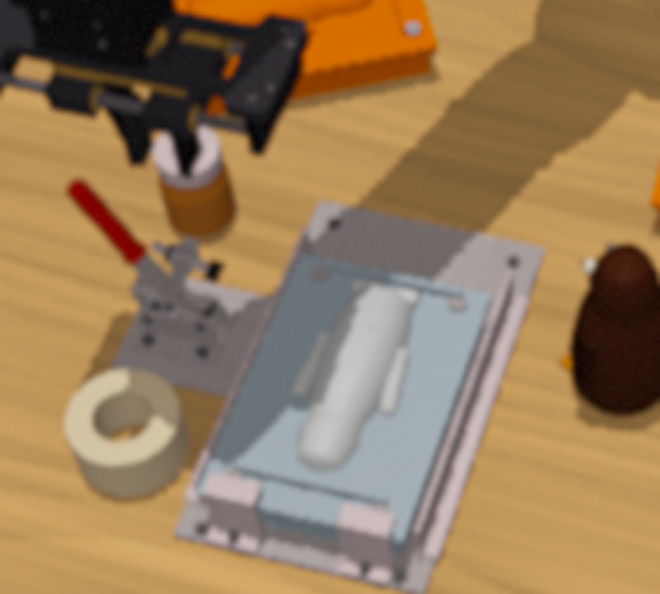

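View pics/side4.png

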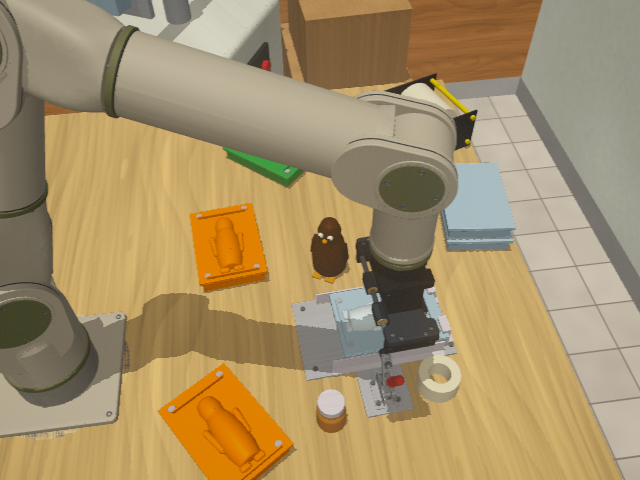

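```bash
cat >> h.py <<'E'
def wr(uv,z):
    s=read_state();c=camera_params('wrist');r=R.from_quat(s['eef_rot'])
    m=c['mount'];d=m[:3,:3]@np.linalg.inv(c['intrinsics'])@[*uv,1];o=r.apply(m[:3,3])+s['ee_pos'];d=r.apply(d);return o+d*(z-o[2])/d[2]
E
python3 -c "
from h import *
print(tocar(wr((187,271),.153)).round(1),tocar(wr((260,238),.082)).round(1))
print('mould front',tocar(wr((376,148),.042)).round(1),tocar(wr((563,147),.042)).round(1))
goto([-10,-125,134])
for a in (cv2.imread('pics/wrist4.png')[270:420,200:420],): cv2.imwrite('pics/w4c.png',cv2.resize(a,None,fx=3.5,fy=3.5))
"
```

```text
[[ -14.6 -187.3  153. ]] [[ -11.1 -157.1   82. ]]
mould front [[-69.5 -72.3  42. ]] [[-69.9  68.5  42. ]]
t 6.5 car [[ -12.1 -118.2  198.3]] shift [64.2 -2.1 -6.9] rot [-0.001  0.001  0.   ] F [ 0.45  0.4  -0.89]
```

View pics/w4c.png

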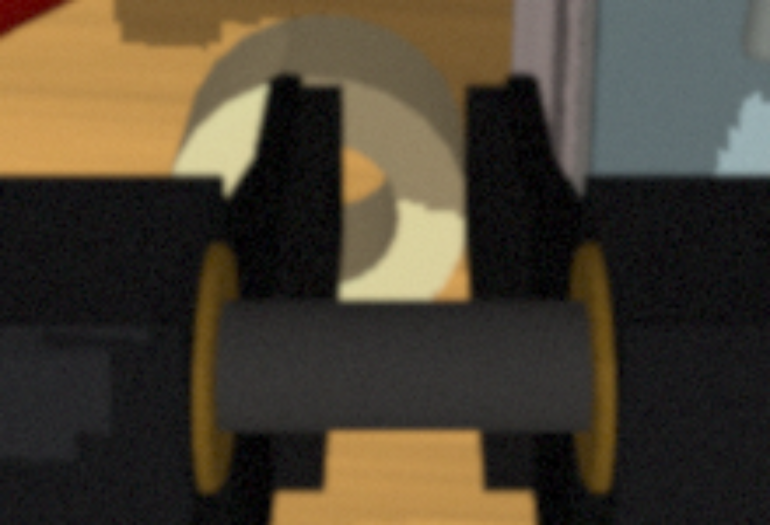

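>>> arm_command(targets=[[255,32,0,-7,0,0,0],[255,64,0,-7,0,0,0],[255,64,0,-7,0,0,0],[255,64,0,-7,0,0,0],[255,64,0,-7,0,0,0]])

```text
time: 7.0
ee_pos: [0.5934, -0.1128, 0.1362]
eef_rot: [0.516, -0.484, -0.515, -0.485]
ft_force: [-0.2, -0.1, 0.6]
width: 0.0003
```

```bash
python3 -c "
from h import *
goto([-12,-155,134]);print(read_state()['width'])
a=camera('wrist')[:,:,::-1]; cv2.imwrite(f'pics/wrist5.png',a)
a=camera('scene')[:,:,::-1];cv2.imwrite('pics/scene5c.png',cv2.resize(a[150:330,130:330],None,fx=3.3,fy=3.3,interpolation=cv2.INTER_CUBIC))
"
```

```text
t 7.0 car [[ -10.8 -126.3  136.2]] shift [  2.2   1.1 -28.7] rot [-0.002  0.     0.003] F [-0.18 -0.08  0.58]
0.0003108810268280946
```

View pics/wrist5.png

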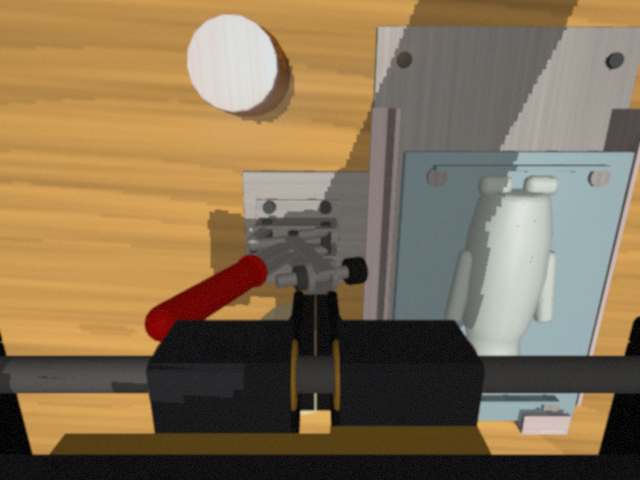

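View pics/scene5c.png

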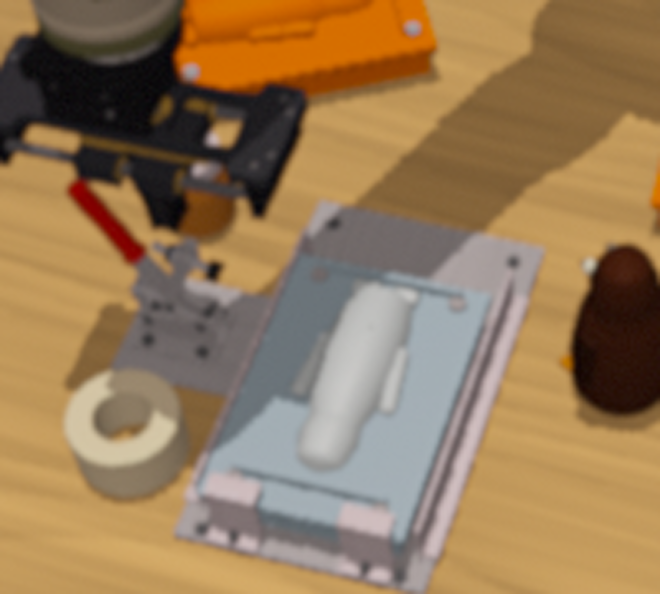

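>>> arm_command(targets=[[255,2,1,-12,0,0,0],[255,2,1,-24,0,0,0],[255,2,1,-32,0,0,0],[255,2,1,-34,0,0,0]])

```text
time: 7.5
ee_pos: [0.5933, -0.1493, 0.1323]
eef_rot: [0.515, -0.485, -0.514, -0.485]
ft_force: [0.3, -0.3, -1.0]
width: 0.0004
```

>>> arm_command(targets=[[255,0,0,-2,0,0,0],[255,0,0,-4,0,0,0]])

```text
time: 7.7
ee_pos: [0.5938, -0.1509, 0.1321]
eef_rot: [-0.515, 0.484, 0.515, 0.484]
ft_force: [-0.7, -0.1, -0.4]
width: 0.0007
```

```bash
python3 -c "
from h import *
goto([-12,-177,128]);print(read_state()['width'])
a=camera('wrist')[:,:,::-1]; cv2.imwrite(f'pics/wrist6.png',a)
a=camera('scene')[:,:,::-1];cv2.imwrite('pics/scene6c.png',cv2.resize(a[150:330,130:330],None,fx=3.3,fy=3.3,interpolation=cv2.INTER_CUBIC))
"
```

```text
t 7.7 car [[ -12.8 -164.4  132.1]] shift [  4.1  -0.9 -12.6] rot [-0.002  0.    -0.   ] F [-0.69 -0.06 -0.44]
0.0007167182170595596
```

View pics/wrist6.png

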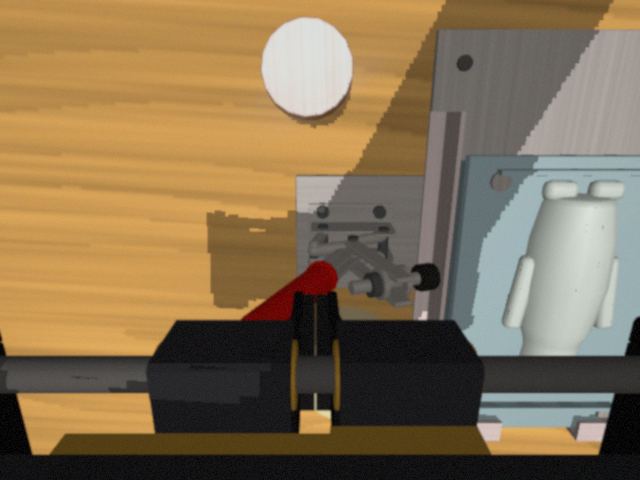

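View pics/scene6c.png

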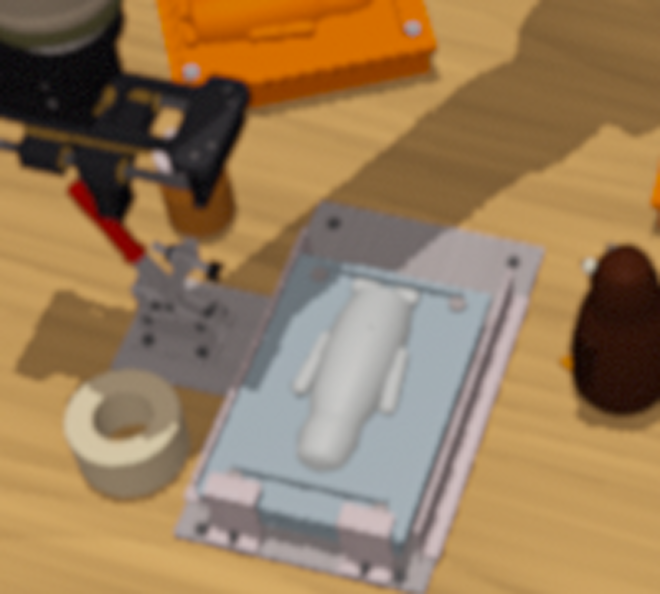

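>>> arm_command(targets=[[255,0,0,-2,0,0,0],[255,0,0,-4,0,0,0]])

```text
time: 8.0
ee_pos: [0.5941, -0.154, 0.132]
eef_rot: [-0.515, 0.484, 0.516, 0.484]
ft_force: [0.0, 2.3, -0.1]
width: 0.0002
```

>>> arm_command(targets=[[255,0,0,-2,0,0,0],[255,0,0,-4,0,0,0]])

```text
time: 8.2
ee_pos: [0.5943, -0.1583, 0.132]
eef_rot: [-0.515, 0.484, 0.516, 0.484]
ft_force: [-1.6, 3.4, -0.4]
width: 0.0006
```

>>> arm_command(targets=[[255,1,0,-3,0,0,0],[255,3,0,-6,0,0,0],[255,5,0,-9,0,0,0],[255,8,0,-12,0,0,0]])

```text
time: 8.6
ee_pos: [0.5958, -0.1709, 0.1257]
eef_rot: [0.516, -0.484, -0.515, -0.485]
ft_force: [-4.3, 7.2, 15.7]
width: 0.0004
```

```bash
python3 -c "
from h import *
goto([-12,-190,116])
a=camera('scene')[:,:,::-1];cv2.imwrite('pics/scene7c.png',cv2.resize(a[180:300,130:290],None,fx=4,fy=4,interpolation=cv2.INTER_CUBIC))
"
```

```text
t 8.6 car [[ -12.1 -184.5  125.7]] shift [ 9.7 -0.1 -5.5] rot [-0.002  0.001  0.002] F [-4.32  7.24 15.72]
```

View pics/scene7c.png

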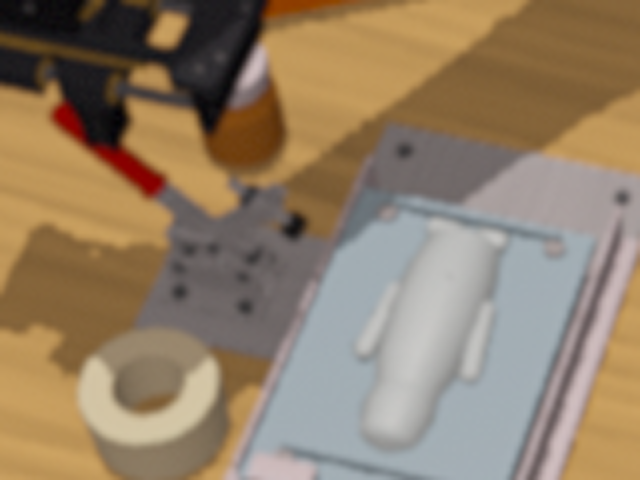

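>>> arm_command(targets=[[255,0,0,-2,0,0,0],[255,0,0,-5,0,0,0]])

```text
time: 8.85
ee_pos: [0.5956, -0.1742, 0.1244]
eef_rot: [-0.515, 0.483, 0.516, 0.485]
ft_force: [-1.6, 12.6, 2.5]
width: 0.0004
```

>>> arm_command(targets=[[255,1,0,-2,0,0,0],[255,3,0,-4,0,0,0]])

```text
time: 9.05
ee_pos: [0.596, -0.1768, 0.1213]
eef_rot: [-0.515, 0.483, 0.517, 0.485]
ft_force: [-2.4, 14.7, 5.6]
width: 0.0003
```

```bash
python3 -c "
from h import *
goto([-12,-195,112])
a=camera('scene')[:,:,::-1];cv2.imwrite('pics/scene8c.png',cv2.resize(a[180:300,130:290],None,fx=4,fy=4,interpolation=cv2.INTER_CUBIC))
a=camera('wrist')[:,:,::-1];cv2.imwrite('pics/wrist8.png',a)
a=camera('side')[:,:,::-1];cv2.imwrite('pics/side8c.png',cv2.resize(a[270:430,310:480],None,fx=3.5,fy=3.5,interpolation=cv2.INTER_CUBIC))
"
```

```text
t 9.05 car [[ -12.3 -190.4  121.3]] shift [ 9.3 -0.3 -4.6] rot [0.    0.004 0.   ] F [-2.39 14.69  5.59]
```

View pics/scene8c.png

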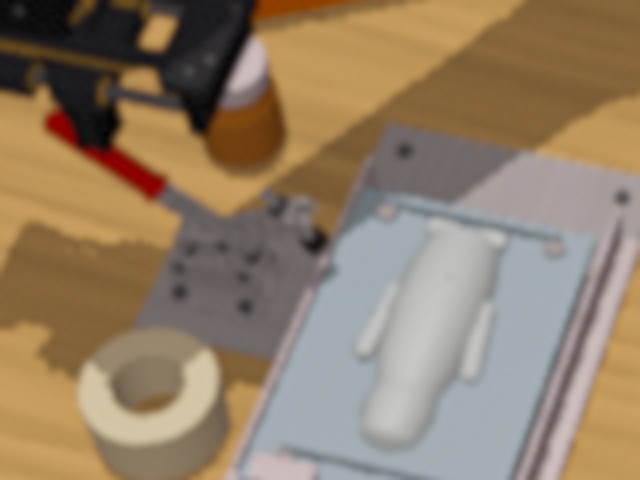

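View pics/wrist8.png

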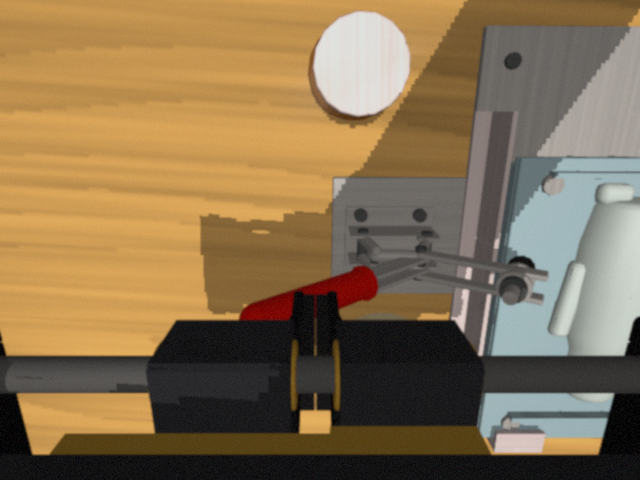

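View pics/side8c.png

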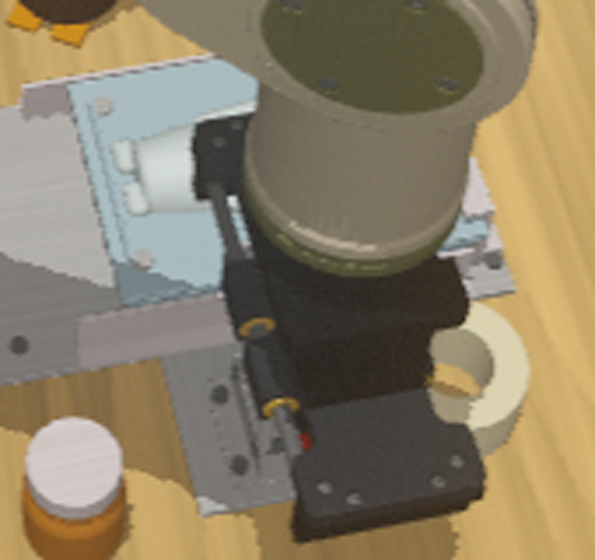

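>>> arm_command(targets=[[255,2,0,0,0,0,0],[255,5,0,0,0,0,0],[255,8,0,-1,0,0,0]])

```text
time: 9.5
ee_pos: [0.5963, -0.1798, 0.1139]
eef_rot: [-0.515, 0.483, 0.515, 0.485]
ft_force: [-1.6, 7.6, 5.4]
width: 0.0004
```

>>> arm_command(targets=[[255,3,0,-1,0,0,0],[255,6,0,-2,0,0,0],[255,9,0,-3,0,0,0]])

```text
time: 9.8
ee_pos: [0.5963, -0.1828, 0.1044]
eef_rot: [-0.515, 0.484, 0.516, 0.485]
ft_force: [-0.6, 6.7, 4.3]
width: 0.0005
```

```bash
python3 -c "
from h import *
goto([-12,-197,94])
a=camera('scene')[:,:,::-1];cv2.imwrite('pics/scene9c.png',cv2.resize(a[180:300,130:290],None,fx=4,fy=4,interpolation=cv2.INTER_CUBIC))
a=camera('wrist')[:,:,::-1];cv2.imwrite('pics/wrist9.png',a)
"
```

```text
t 9.8 car [[ -12.4 -196.4  104.4]] shift [10.4 -0.4 -0.6] rot [-0.001  0.002  0.001] F [-0.58  6.73  4.32]
```

View pics/scene9c.png

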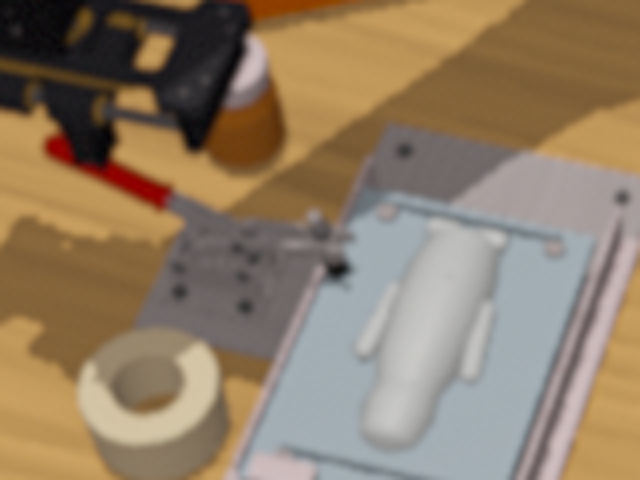

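View pics/wrist9.png

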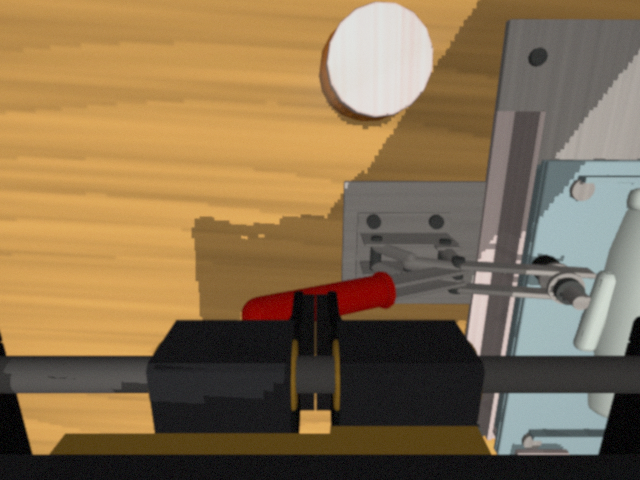

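>>> arm_command(targets=[[255,3,0,-1,0,0,0],[255,6,0,-1,0,0,0],[255,9,0,-2,0,0,0],[255,12,0,-2,0,0,0],[255,15,0,-3,0,0,0]])

```text
time: 10.4
ee_pos: [0.5965, -0.1874, 0.0898]
eef_rot: [0.516, -0.484, -0.515, -0.485]
ft_force: [-0.1, 3.2, 4.6]
width: 0.0004
```

>>> arm_command(targets=[[255,3,0,0,0,0,0],[255,6,0,-1,0,0,0],[255,9,0,-2,0,0,0],[255,12,0,-3,0,0,0]])

```text
time: 10.8
ee_pos: [0.5957, -0.1903, 0.0765]
eef_rot: [-0.515, 0.485, 0.515, 0.484]
ft_force: [-0.8, -0.4, -0.1]
width: 0.0003
```

```bash
python3 -c "
from h import *
goto([-12,-200,59])
a=camera('scene')[:,:,::-1];cv2.imwrite('pics/scene10c.png',cv2.resize(a[180:300,130:290],None,fx=4,fy=4,interpolation=cv2.INTER_CUBIC))
a=camera('wrist')[:,:,::-1];cv2.imwrite('pics/wrist10.png',a)
"
```

```text
t 10.8 car [[ -13.5 -203.8   76.5]] shift [17.5 -1.5  3.9] rot [-0.003 -0.    -0.001] F [-0.77 -0.42 -0.14]
```

View pics/scene10c.png

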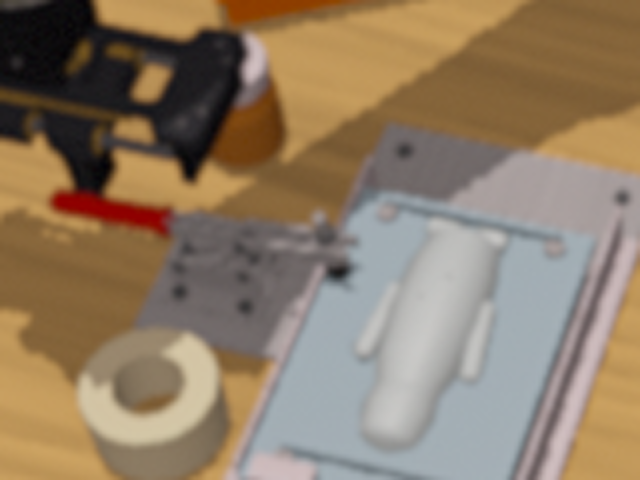

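View pics/wrist10.png

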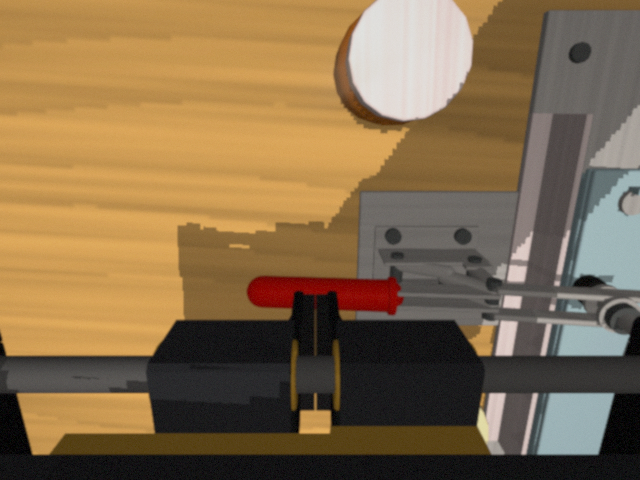

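Contact force dropped to zero and the handle lies level, so it has snapped. I press lightly down to confirm it is on its stop.

>>> arm_command(targets=[[255,5,0,1,0,0,0],[255,10,0,2,0,0,0],[255,14,0,3,0,0,0],[255,16,0,3,0,0,0]])

```text
time: 11.3
ee_pos: [0.5957, -0.1865, 0.0605]
eef_rot: [-0.515, 0.484, 0.515, 0.484]
ft_force: [0.9, -0.2, -0.2]
width: 0.0003
```

>>> arm_command(targets=[[255,1,0,0,0,0,0],[255,2,0,0,0,0,0],[255,2,0,0,0,0,0]])

```text
time: 11.6
ee_pos: [0.596, -0.1869, 0.0593]
eef_rot: [-0.515, 0.484, 0.515, 0.485]
ft_force: [-0.7, 1.3, 2.8]
width: 0.0005
```

>>> arm_command(targets=[[255,1,0,0,0,0,0],[255,1,0,0,0,0,0]])

```text
time: 11.8
ee_pos: [0.5961, -0.1871, 0.0584]
eef_rot: [0.515, -0.484, -0.515, -0.485]
ft_force: [-1.6, 1.2, 5.3]
width: 0.0008
```

>>> arm_command(targets=[[255,-20,0,0,0,0,0],[255,-60,0,0,0,0,0],[255,-100,0,0,0,0,0],[255,-140,30,0,0,0,0],[255,-160,70,0,0,0,0],[255,-160,110,0,0,0,0],[255,-160,120,0,0,0,0],[255,-160,120,0,0,0,0],[255,-160,120,0,0,0,0]])

```text
time: 12.7
ee_pos: [0.4771, -0.1938, 0.2182]
eef_rot: [0.515, -0.484, -0.515, -0.484]
ft_force: [0.4, -0.0, -0.1]
width: 0.0005
```

```bash
python3 -c "
from h import *
goto([-12,-200,59])
a=camera('scene')[:,:,::-1];cv2.imwrite('pics/scene11c.png',cv2.resize(a[180:340,130:340],None,fx=3.6,fy=3.6,interpolation=cv2.INTER_CUBIC))
a=camera('side')[:,:,::-1];cv2.imwrite('pics/side11.png',a)
a=camera('wrist')[:,:,::-1];cv2.imwrite('pics/wrist11.png',a)
"
```

```text
t 12.7 car [[-132.  -199.8  218.2]] shift [ 159.3 -119.9   -0. ] rot [-0.001  0.     0.001] F [ 0.43 -0.03 -0.15]
```

View pics/scene11c.png

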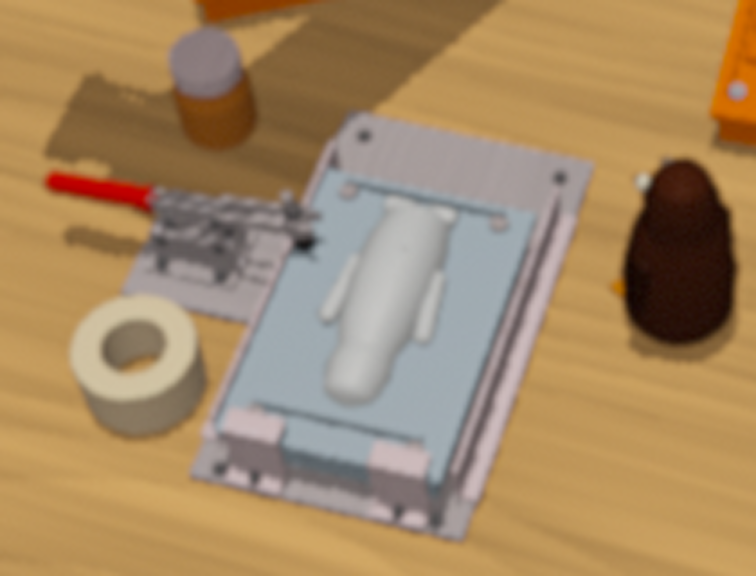

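View pics/side11.png

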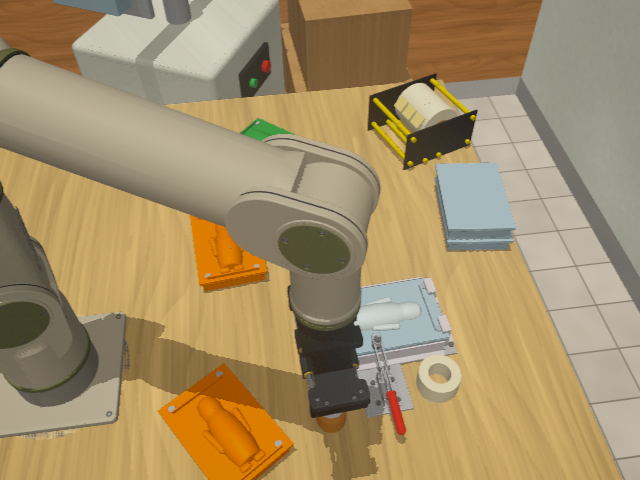

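View pics/wrist11.png

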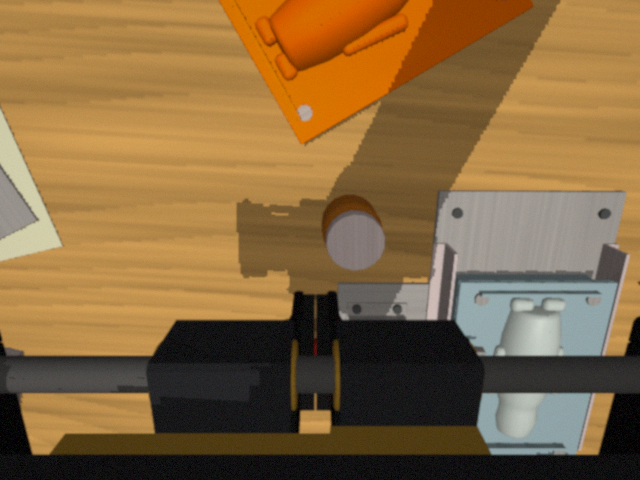

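```bash
python3 -c "
from h import *
print(tocar(wr((457,282),.042)).round(1),tocar(wr((617,281),.042)).round(1), 'plate ref -145:',tocar(wr((438,191),.006)).round(1),tocar(wr((625,191),.006)).round(1))
for p in [(535,212),(328,170),(216,430),(438,484)]: print('sc',tocar(ray('scene',np.array(p)/3.6+[130,180],.042)).round(1))
print('jar',tocar(ray('scene',np.array((207,58))/3.6+[130,180],.072)).round(1),'roll',tocar(ray('scene',np.array((136,340))/3.6+[130,180],.042)).round(1))
print(read_state()['time'],read_state()['ft_force'].round(1))
"
```

```text
[[-71.7 -75.   42. ]] [[-72.3  66.3  42. ]] plate ref -145: [[-146.3  -88.2    6. ]] [[-145.8   82.4    6. ]]
sc [[-69.2  70.   42. ]]
sc [[-67.7 -67.4  42. ]]
sc [[130.8 -67.2  42. ]]
sc [[132.6  70.3  42. ]]
jar [[-113.3 -162.2   72. ]] roll [[  83.9 -136.7   42. ]]
12.85 [-0.2 -0.  -0.1]
```

```bash
python3 -c "
from h import *
a=camera('scene')[:,:,::-1].copy();b=cv2.imread('pics/scene0.png')
for n,(x,y,w,h) in {'roll':(148,262,40,40),'jar':(176,186,26,36),'peng':(302,222,34,56)}.items():
  r=cv2.matchTemplate(a[y-8:y+h+8,x-8:x+w+8],b[y:y+h,x:x+w],cv2.TM_CCOEFF_NORMED);_,v,_,l=cv2.minMaxLoc(r);print(n,round(v,3),np.array(l)-8)
"
```

```text
roll 1.0 [0 0]
jar 0.897 [0 0]
peng 0.999 [0 0]
```

The roll, jar and penguin show no shift at all in the scene image; the lower jar match is only a shadow. I'm handing in.

```bash
python3 -c "
from bench import *
print(close_job())"
```

```text
the job is handed in; nothing more can be done
None
```

The mould is home against both rear keepers and the clamp is closed and locked. I handed the job in at about 12.9 s.

- **Mould:** I pushed it about 25 mm with both open fingertips until it stopped dead at 16–18 N. After the clamp closed, its front corners read carrier x ≈ -68 to -72 mm (home is -70) and its far corners 131 to 133 mm (stops at 130). The views differ by 2–4 mm, which is about the accuracy of the calibration and my pixel readings.
- **Clamp:** With the fingers shut I pressed the handle over and down until it snapped away from the fingertip, leaving no contact force. A light press of about 5 N then met it on its stop at 59 mm, the closed height. In the last pictures it lies level with the nose on the right flange. Partway through, the force on the fingertip reached about 17 N, above the stated 3–9 N, because I pushed down too early. It dropped once I followed the handle's path.
- **Everything else:** The roll, jar and penguin show no shift against the first scene picture. The jar's match was weaker (0.90), which I put down to the arm's shadow falling on it. The arm ended clear of everything, with no contact force.

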